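# Wedge the gingerbread house wall tight in its jig

### The arm

A 6-joint arm with a two-finger parallel gripper is mounted at the origin on the work surface. World frame = base frame: x ahead of the robot, y to its left, z up, the work surface at z = 0. Lengths are in m, angles in rad, forces in N, time in s.
With the tool pointing down it reaches from about 0.375 to 0.925 m from the base axis. Payload 5.7 kg.
Tool frame: the origin (TCP) lies midway between the tips of the shut fingers; the grasp point (between the pads) lies pinch_z behind it (pinch_z is the distance from the TCP to the grasp point, in m); z points along the fingers, y is the line along which they close (so a half turn about z gives the same grasp; the last joint's range is limited). The gripper opens to 88 mm and grips with 3 to 60 N. Pads are 20 mm wide; open, the fingers measure 115 mm over their backs; the gripper's body (75 mm by 178 mm) begins 61 mm behind the grasp point.
Start: joints at [1.103, 0.359, 1.51, -0, 1.272, -0.115], TCP at [0.207, 0.563, 0.223] pointing down, gripper open.
Joint ranges: [-2.97, 2.97], [-1.01, 2.36], [0.21, 2.38], [-0.96, 4.11], [0.2, 2.71], [-2.98, 2.98]. Speed limits (rad/s): [2.39, 2.39, 3.14, 3.14, 3.14, 3.14].

### API

Orientations are given as [roll, pitch, yaw] about the fixed x, y, z axes, in that order (R = Rz(yaw) Ry(pitch) Rx(roll)).
In Python, from cell import * gives the robot as it stands. The module is installed in compiled form; this text tells all that it offers.
- The arm moves only by the shell command python3 -m jog 'ROWS' [OPENING] [FORCE]. ROWS is JSON, a list of rows, each a list of 6 numbers: the shift along the tool's x, y, z in units of 25 mm (1.0 is 25 mm), then the turn, a rotation vector about the tool's x, y, z in units of 10 degrees (1.0 is 10 degrees). A call has exactly 10 rows; each row shifts and turns the commanded pose from where the row before left it, along the tool's axes as they then stand; what a row does not reach is not made up. A row lasts 1/8 s, in which the tool goes at most 62.5 mm and 10.7 degrees, less where a joint would pass 70% of its speed; a pose out of reach is approached as far as the arm can. A call is refused whole if a number of a shift passes 1 or a number of a turn 1, either way. A call with a gripper value outside its range is refused whole. OPENING is the finger opening in mm, from 0 to 87.8, set as the call begins (- or left out, the last holds). The fingers move at their own pace and stop on an object; FORCE is the grip in N (left out, the last holds). Time passes only in rows, so rows that do not move let the fingers close, or fill a call up. It gives the time, the measured TCP pose, the force and the opening at its end, in the units of the state.
- state(): the state, without advancing time (a new reading comes with each control period).
- get_image(name): name is "side" or "top"; returns a dict with "frame" (384x512x3 uint8, blue, green, red), "intrinsics" (3x3 intrinsics, pixels), "R" (3x3) and "t" (3): a world point X has camera coordinates R X + t. Camera axes: x right, y down, z forward; pixel columns grow to the right and rows downward; lengths in m; the calibration is good to about 2 mm. A picture is of the moment at which its call begins. There is no depth.
- finish_job(): hands the job in, once; it reports no verdict.
The state is a dict: "time_s": time; "q": joint angles; "qvel": joint speeds; "tau": joint torques, N m; "tool_pos": TCP position; "tool_rot": TCP orientation; "force": force on the tool from outside, world axes, zero at the start; "torque": the same for the moment, N m; "gripper_width": finger opening in m.
Only numpy, scipy, OpenCV 4.12 (cv2) and the standard library are available. Lean on these libraries where they do the work, as an engineer would, in place of code of your own. Each camera call takes 0.05 s, during which the arm holds its last target. There are 200 camera calls.

### The job

The loose side wall of the gingerbread house must be pressed against the house while its icing sets: stand one or two of the plywood spacers upright on the board in the gap between the jig's fence and that wall, back against the fence (the second against the first) and toes towards the house, as many as still leave at least 9 mm for the wedge. Then push the wedge, tip down, upright, near the middle of the fence, into what is left of the gap until you feel it jam with the wall tight against the house, firmly but without forcing it (well under 80 N on the wall). Finish while still gripping the wedge and holding it jammed in the gap, clear of the board and the spacers' toes; do not push the wall with the hand, and leave the cookies, jar and mug where they are.

Things in the scene. Friction and masses are not known exactly. Their poses are not given: they have to be found in the camera images.
- gap_floor (a point): Point on the wooden jig (fixed; sizes in mm): on the upper face of its board (gap floor, 12 above the table), at the middle of the foot of the inner face of its upright fence (124 wide, 18 thick, 95 high above the board). x runs along the fence, y square to it from the fence into the gap towards the gingerbread house, z up. The gap is open on top and at both ends.
- wall_top (a point): Middle of the top edge, on the outer face, of the loose house wall that faces the fence: brown panel 110 wide, 10 thick, 95 high above the board; axes as the jig's. Its distance from the fence along the jig's y is the gap now (21.5 to 39 mm). Behind it the house is fixed to the board; its end walls rise to 122 above the board, from 25 mm behind this face.
- wall (a joint): Gap between the loose wall and the house, m: 0 = tight against the house (hard stop), 0.003 to 0.0045 at the start; the wall slides squarely, up to 0.006 towards the fence, with about 2 N of friction, and stays where it is left.
- red_tab (a point): Middle of a spacer's red tab, 122 mm above its underside. Spacer: upright board 100 wide (x), 10 thick (y), 95 high; on top a tab 26 wide, 10 thick, to 140 above the underside, centred 36 mm to -x of the middle. It stands on two steel feet, 7 high, at x 40 to 50 either side; each has a toe 5 high jutting 5 mm from the +y face. Starts in a rack slot 40 deep, underside 10 above the table.
- red_foot (a point): Middle of the underside of the board with the red tab (between its feet, at the level they stand on).
- blue_tab (a point): Middle of the blue tab of the other spacer, 122 mm above its underside: same board and tab, but the tab is 36 mm to +x of the middle and the one steel foot, with its toe, spans the middle 64 mm; so the boards stand face to face, toes under the next board. Also in the rack: spacers and wedge stand parallel, 70 mm apart in y. Rack and jig axes agree within 0.5 rad.
- blue_foot (a point): Middle of the underside of the spacer with the blue tab.
- wedge_tab (a point): Middle of the wedge's yellow tab (26 wide in x, 10 thick in y, 95 to 145 mm above the tip), 126 mm above the tip and 10 mm from the plane of the flat face. Wooden wedge 56 wide (x), 95 high: its upright flat face looks to -y, the other slopes; 4 mm thick at the tip, growing evenly to 26 at 95 up. Starts tip down in a rack slot 40 mm deep, tip 10 mm above the table.
- wedge_tip (a point): Middle of the wedge's 4 mm thick tip edge, 2 mm from the flat face's plane; z up along the wedge. Flat face goes towards the fence.
- spacer_red: The whole spacer with the red tab, about 0.08 kg; origin at the middle of its underside.
- spacer_blue: The whole spacer with the blue tab, about 0.08 kg; origin at the middle of its underside.
- wedge: The whole wedge, about 0.09 kg; origin at its tip, 4 mm from the flat face.
- cookie_bell: Bystander: flat brown bell-shaped gingerbread, about 95 x 80 x 10, lying on the table (mm). Leave it alone.
- cookie_tree: Bystander: flat dark brown fir-tree gingerbread, about 105 x 76 x 10, lying on the table (mm). Leave it alone.
- cookie_horseshoe: Bystander: flat brown U-shaped gingerbread, about 90 x 86 x 10, lying on the table (mm). Leave it alone.
- jar: Bystander: amber glass jar with red cap, diameter 56, height 80 (mm). Leave it alone.
- mug: Bystander: blue mug, diameter 80, height 90 (mm). Leave it alone.
Not all that is in view belongs to the job. Leave any turquoise look-alike of the spacer_blue alone.

How it is judged:
On the way, in this order (a step that is already met when the one before it is completed fails the run):
1. a spacer stands upright on the board in the gap (((x of red_foot in the frame of gap_floor between -0.03 and 0.03 m and y of red_foot in the frame of gap_floor between 0 and 0.045 m and z of red_foot in the frame of gap_floor between -0.004 and 0.004 m and angle between red_foot's own z axis and vertical below 0.12 rad and x of red_tab in the frame of gap_floor below -0.005 m) or (x of blue_foot in the frame of gap_floor between -0.03 and 0.03 m and y of blue_foot in the frame of gap_floor between 0 and 0.045 m and z of blue_foot in the frame of gap_floor between -0.004 and 0.004 m and angle between blue_foot's own z axis and vertical below 0.12 rad and x of blue_tab in the frame of gap_floor above 0.005 m))), for 0.2 s.
2. the wedge, held by the gripper, jams the stack and the wall is tight against the house (value of joint wall below 0.0015 m and contact force between any of wedge, spacer_red, spacer_blue and wall above 1.5 N and ((x of red_foot in the frame of gap_floor between -0.03 and 0.03 m and y of red_foot in the frame of gap_floor between 0 and 0.045 m and z of red_foot in the frame of gap_floor between -0.004 and 0.004 m and angle between red_foot's own z axis and vertical below 0.12 rad and x of red_tab in the frame of gap_floor below -0.005 m and contact force between wedge and spacer_red above 1.5 N) or (x of blue_foot in the frame of gap_floor between -0.03 and 0.03 m and y of blue_foot in the frame of gap_floor between 0 and 0.045 m and z of blue_foot in the frame of gap_floor between -0.004 and 0.004 m and angle between blue_foot's own z axis and vertical below 0.12 rad and x of blue_tab in the frame of gap_floor above 0.005 m and contact force between wedge and spacer_blue above 1.5 N)) and x of wedge_tip in the frame of gap_floor between -0.04 and 0.04 m and y of wedge_tip in the frame of gap_floor between -0.003 and 0.045 m and z of wedge_tip in the frame of gap_floor between 0.0055 and 0.075 m and angle between wedge_tip's own z axis and vertical below 0.15 rad and contact force between the fingers and wedge above 3 N and contact force between each of the arm, the fingers and wall below 0.5 N and linear speed of wedge below 0.02 m/s), for 0.2 s.
At the end, for the whole second after the job is handed in: Wall within 1.5 mm of the house, pressed (>1.5 N) by the stack; a spacer upright in the gap, toes to the house, within 4 mm of the board, wedge bearing on it (>1.5 N); wedge upright (0.15 rad), tip 20 mm or more below the rim, 5.5 mm or more above the board, still, gripped; hand off the wall (all of step 2); the arm keeps its last pose, push and grip.
It fails at once if a bystander (cookie, jar, mug) is shoved more than 30 mm (distance of any of cookie_bell, cookie_tree, cookie_horseshoe, jar, mug from where it was at the start of the episode above 0.03 m).
It fails at once if the wall is pressed with more than 80 N (contact force between any of wedge, spacer_red, spacer_blue and wall above 80 N).
It also fails if it takes over 72 s, if anything falls off the work surface, if the arm or the gripper's body presses on something with over 40 N, if the wrist force passes 120 N, or if a joint passes its speed limit or range.

## Working session

There is one attempt and no reset: what is moved stays moved. The work goes in short steps, Python scripts to look and compute and a shell command to move; the robot and the scene stay as the last step left them, time stands still between calls to the robot, and variables do not carry over. Pictures are saved under pics/ and viewed, on a budget of 10 in all, crops included, one or two more only if the job needs it, and the job is handed in when it is done.

```bash
mkdir -p pics; python3 - <<'E'
from cell import *
import cv2
s=state();print({k:s[k] for k in('time_s','tool_pos','tool_rot','force','gripper_width')})
try: print(pinch_z)
except Exception as e: print(e)
for n in('side','top'):
    d=get_image(n);cv2.imwrite(f'pics/{n}0.png',cv2.resize(d['frame'],(800,600),interpolation=cv2.INTER_CUBIC))
    cv2.imwrite(f'{n}0raw.png',d['frame'])
    print(n,d['intrinsics'],d['R'],d['t'],-d['R'].T@d['t'])
E
```

```text
{'time_s': 0.0, 'tool_pos': array([0.20702458, 0.5624413 , 0.2218452 ]), 'tool_rot': array([-3.13984674e+00, -1.95854600e-04,  2.78881269e+00]), 'force': array([ 0.30062262,  0.23531073, -0.20896798]), 'gripper_width': 0.08759718879254923}
0.0187
side [[367.31010187   0.         257.3563766 ]
 [  0.         367.31010187 189.93572501]
 [  0.           0.           1.        ]] [[ 0.93569875 -0.35276529  0.00494988]
 [-0.2159221  -0.58370947 -0.78272658]
 [ 0.27900806  0.7313275  -0.62234604]] [-0.59333159  0.13910475  0.74997769] [ 0.3759656  -0.67658934  0.57856355]
top [[421.300675     0.         258.69399531]
 [  0.         421.300675   195.34473793]
 [  0.           0.           1.        ]] [[ 0.01615389 -0.99948512  0.02772268]
 [-0.99723915 -0.01811502 -0.07201336]
 [ 0.07247848 -0.02648285 -0.99701832]] [-0.13353676  0.58604864  0.90365195] [ 0.52109246 -0.09892044  0.94686288]
```

View pics/side0.png

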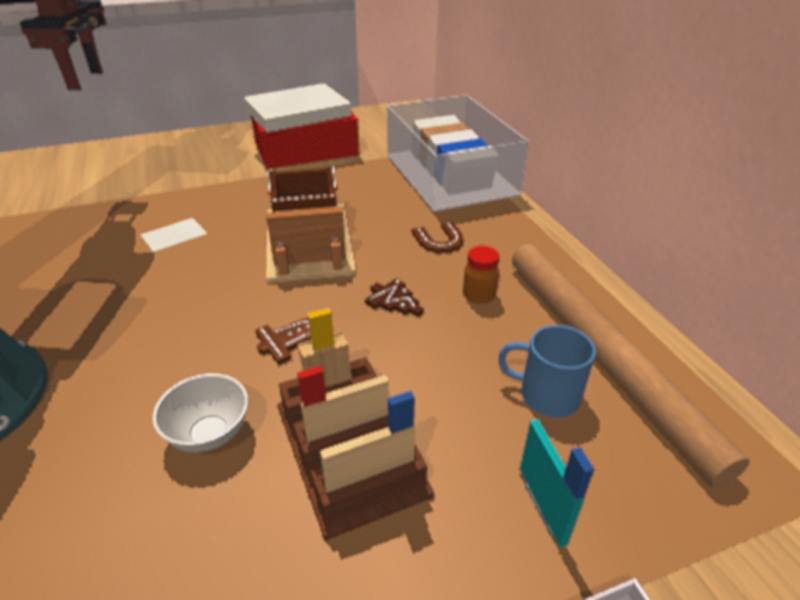

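View pics/top0.png

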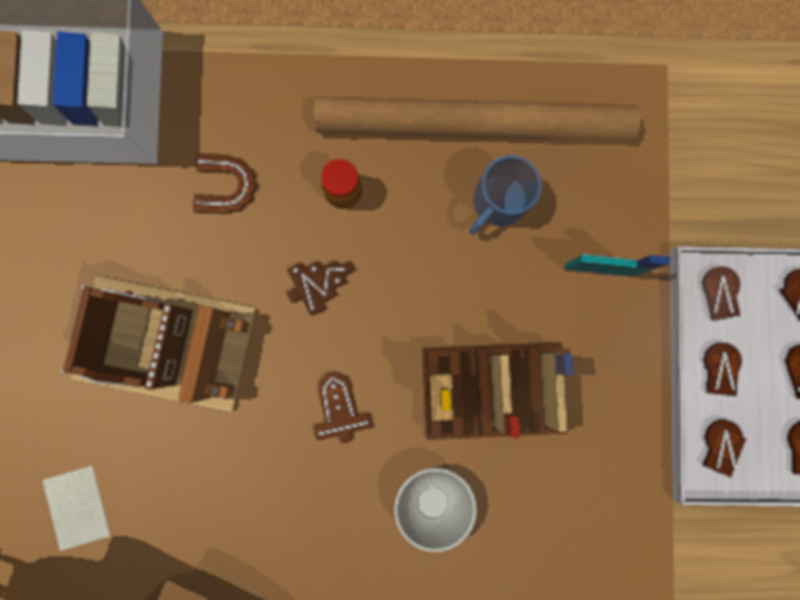

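```bash
python3 - <<'E'
import cv2,numpy as np
t=cv2.imread('top0raw.png');s=cv2.imread('side0raw.png')
def c(i,x,y,w,h,f): return cv2.resize(i[y:y+h,x:x+w],None,fx=f,fy=f,interpolation=cv2.INTER_CUBIC)
# top: jig crop x40..165,y170..265 ; rack x265..390 y210..285
a=c(t,40,175,133,100,6); b=c(t,265,215,133,70,6)
cv2.imwrite('pics/c1.png',a);cv2.imwrite('pics/c2.png',b)
E
```

```text
(no output)
```

View pics/c1.png

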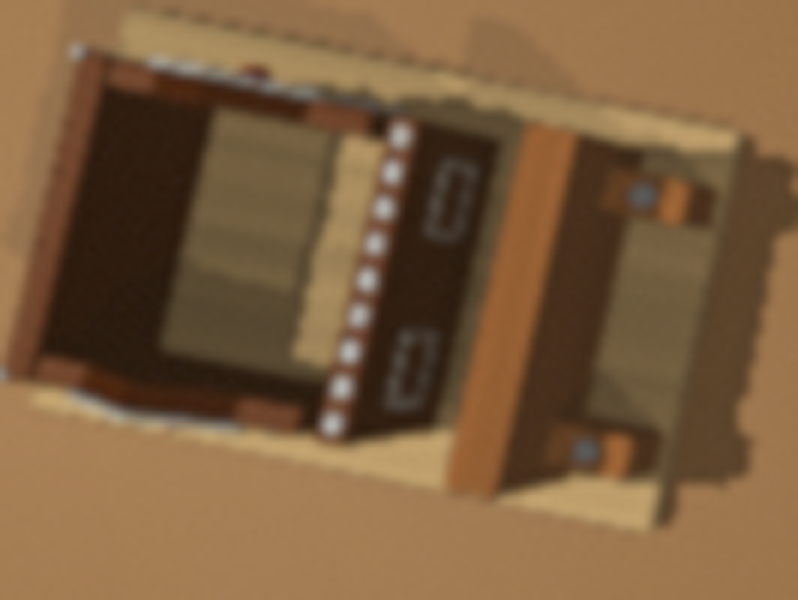

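View pics/c2.png

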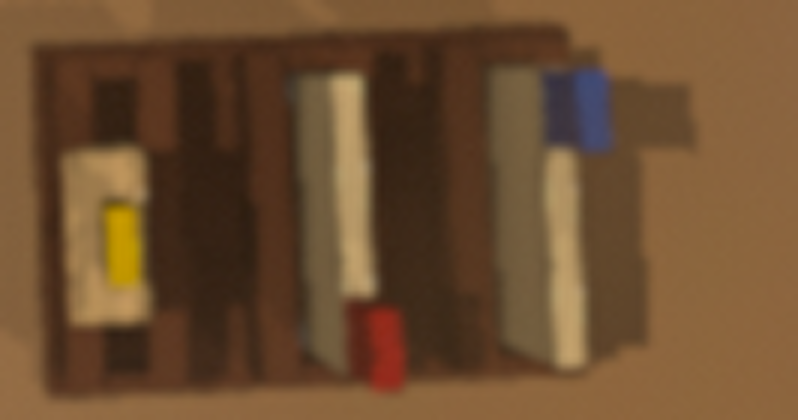

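```bash
cat > h.py <<'E'
from cell import *
import numpy as np,cv2
CAL={}
def cal(n):
    if n not in CAL: CAL[n]=get_image(n)
    return CAL[n]
def ray(n,uv,z):
    d=cal(n);R,t,K=d['R'],d['t'],d['intrinsics'];o=-R.T@t
    v=R.T@np.linalg.inv(K)@np.array([uv[0],uv[1],1.]);return (o+v*(z-o[2])/v[2])[:2]
E
python3 - <<'E'
from h import *
def J(x,y,z): return ray('top',(40+(x+.5)/6-.5,175+(y+.5)/6-.5),z)
def K(x,y,z): return ray('top',(265+(x+.5)/6-.5,215+(y+.5)/6-.5),z)
np.set_printoptions(precision=4,suppress=True)
a,b=J(525,122,.107),J(447,490,.107);e,f=J(578,128,.107),J(499,493,.107)
w1,w2=J(415,122,.107),J(343,438,.107)
print('fence',a,b,np.linalg.norm(a-b),'thick',np.linalg.norm(a-e),np.linalg.norm(b-f))
for p,q in((a,b),(e,f),(w1,w2)):
    d=p-q; print('yaw deg',np.degrees(np.arctan2(d[1],d[0])),np.linalg.norm(d))
d=(a-b)/np.linalg.norm(a-b); n=np.array([-d[1],d[0]])
print('mid',(a+b)/2,'gap',(w1-a)@n,(w2-a)@n,'wall mid along',((w1+w2)/2-(a+b)/2)@d)
print('red tab', *[K(x,y,.15) for x,y in((370,305),(401,308),(405,388),(376,388))], 'mean',np.mean([K(x,y,.15) for x,y in((370,305),(401,308),(405,388),(376,388))],0))
print('blue tab',np.mean([K(x,y,.15) for x,y in((576,70),(606,70),(611,149),(581,151))],0))
print('yel tab',np.mean([K(x,y,.155) for x,y in((106,202),(139,205),(143,286),(109,284))],0))
r=[K(x,y,.105) for x,y in((331,73),(361,73),(376,295),(343,295))];print('red board',*r)
r=[K(x,y,.105) for x,y in((545,150),(574,150),(586,367),(556,367))];print('blue board',*r)
print('wedge top',*[K(x,y,.105) for x,y in((63,150),(145,147),(149,323),(71,326))])
E
```

```text
fence [0.5783 0.1397] [0.4573 0.1604] 0.12269488783853025 thick 0.017527593617268692 0.016898499674201352
yaw deg -9.680388893981952 0.12269488783853025
yaw deg -10.01644206294134 0.12186772212854541
yaw deg -10.363027892441009 0.10563871380488218
mid [0.5178 0.1501] gap 0.03537290419691842 0.036631485550262424 wall mid along 0.0018335501330625302
red tab [ 0.4491 -0.2495] [ 0.4483 -0.2592] [ 0.4235 -0.2606] [ 0.4233 -0.2515] mean [ 0.436  -0.2552]
blue tab [ 0.5112 -0.3202]
yel tab [ 0.4672 -0.1715]
red board [ 0.5215 -0.2445] [ 0.5217 -0.2546] [ 0.4483 -0.2599] [ 0.4482 -0.2489]
blue board [ 0.497  -0.3164] [ 0.4972 -0.3261] [ 0.4256 -0.33  ] [ 0.4255 -0.32  ]
wedge top [ 0.4946 -0.1554] [ 0.496  -0.1826] [ 0.4381 -0.1846] [ 0.4368 -0.1588]
```

```bash
python3 -m jog '[[-1,-1,0,0,0,-1],[-1,-1,0,0,0,-1],[-1,-1,0,0,0,-0.36],[-1,-1,0,0,0,0],[-1,-1,0,0,0,0],[-1,-1,0,0,0,0],[-1,-1,0,0,0,0],[0,-1,0,0,0,0],[0,-1,0,0,0,0],[0,-1,0,0,0,0]]' 40 20; python3 -m jog '[[0,-1,0,0,0,0],[0,-1,0,0,0,0],[0,-1,0,0,0,0],[0,-1,0,0,0,0],[0,-1,0,0,0,0],[0,-1,0,0,0,0],[0,-1,0,0,0,0],[0,-1,0,0,0,0],[0,-1,0,0,0,0],[0,-1,0,0,0,0]]';python3 -m jog '[[0,-1,0,0,0,0],[0,-1,0,0,0,0],[0,-1,0,0,0,0],[0,-1,0,0,0,0],[0,-1,0,0,0,0],[0,-1,0,0,0,0],[0,-1,0,0,0,0],[0,-1,0,0,0,0],[0,-1,0,0,0,0],[0,-1,0,0,0,0]]'
```

```text
time_s: 1.4
tool_pos: [0.3772, 0.307, 0.2224]
tool_rot: [-3.141, -0.001, -3.083]
force: [0.6, 0.1, 0.0]
gripper_width: 0.0401
time_s: 2.65
tool_pos: [0.3919, 0.0576, 0.2226]
tool_rot: [-3.142, -0.0, -3.082]
force: [-0.4, 0.1, -0.1]
gripper_width: 0.0402
time_s: 3.9
tool_pos: [0.4067, -0.1919, 0.2225]
tool_rot: [3.141, -0.0, -3.083]
force: [-0.3, -0.1, -0.4]
gripper_width: 0.04
```

```bash
python3 -m jog '[[-0.4,-1,0,0,0,0],[-0.4,-1,0,0,0,0],[-0.22,-0.6,0,0,0,0],[0,0,0.4,0,0,0],[0,0,0.9,0,0,0],[0,0,0.9,0,0,0],[0,0,0.9,0,0,0],[0,0,0.7,0,0,0],[0,0,0.42,0,0,0],[0,0,0,0,0,0]]'; python3 -m jog '[[0,0,0,0,0,0],[0,0,0,0,0,0],[0,0,0,0,0,0],[0,0,0,0,0,0],[0,0,0,0,0,0],[0,0,0,0,0,0],[0,0,0,0,0,0],[0,0,0,0,0,0],[0,0,0,0,0,0],[0,0,0,0,0,0]]' 0 50
python3 -c "
from h import *
for n in('side','top'):cv2.imwrite(n+'1raw.png',cal(n)['frame'])
a=cv2.imread('side1raw.png')[150:350,150:300];b=cv2.imread('top1raw.png')[200:300,255:385]
cv2.imwrite('pics/g1.png',np.hstack([cv2.resize(a,(375,500)),cv2.resize(b,(420,500))]))"
```

```text
time_s: 5.15
tool_pos: [0.4353, -0.2534, 0.1164]
tool_rot: [3.14, -0.002, -3.082]
force: [-0.3, 0.8, 0.7]
gripper_width: 0.0398
time_s: 6.4
tool_pos: [0.4364, -0.2548, 0.1176]
tool_rot: [-3.141, 0.0, -3.083]
force: [-0.9, -0.4, 5.3]
gripper_width: 0.0093
```

View pics/g1.png

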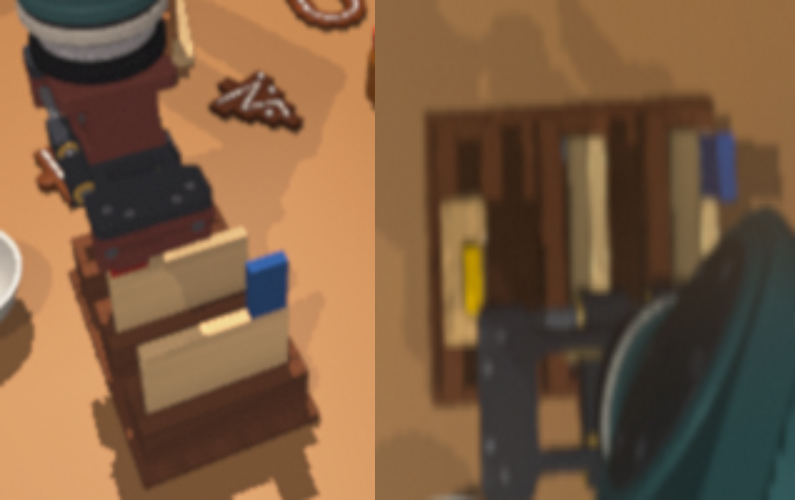

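```bash
python3 -m jog '[[0,0,-0.4,0,0,0],[0,0,-0.7,0,0,0],[0,0,-1,0,0,0],[0,0,-1,0,0,0],[0,0,-1,0,0,0],[0,0,-1,0,0,0],[0,0,-1,0,0,0],[0,0,-0.9,0,0,0],[0,0.5,0,0,0,0],[-0.2,0.8,0,0,0,0]]'; python3 -m jog '[[-0.2,1,0,0,0,0],[-0.2,1,0,0,0,0],[-0.2,1,0,0,0,0],[-0.2,1,0,0,0,0],[-0.2,1,0,0,0,0],[-0.2,1,0,0,0,0],[-0.2,1,0,0,0,0],[-0.2,1,0,0,0,0],[-0.2,1,0,0,0,0],[-0.2,1,0,0,0,0]]';  python3 -m jog '[[-0.2,1,0,0,0,0],[-0.2,1,0,0,0,0],[-0.2,1,0,0,0,0],[-0.1,1,0,0,0,0],[0,0.9,0,0,0,0],[0,0.5,0,0,0,0],[0,0,0,0,0,0.7],[0,0,0,0,0,0.63],[0,0,0,0,0,0],[0,0,0,0,0,0]]'
```

```text
time_s: 7.75
tool_pos: [0.4385, -0.2207, 0.2914]
tool_rot: [3.141, -0.001, -3.084]
force: [-0.1, 1.1, -0.9]
gripper_width: 0.0097
time_s: 9.0
tool_pos: [0.4729, 0.0324, 0.2908]
tool_rot: [3.141, -0.003, -3.082]
force: [-0.4, -0.1, -1.0]
gripper_width: 0.0099
time_s: 10.25
tool_pos: [0.4835, 0.1664, 0.2918]
tool_rot: [-3.141, -0.001, 2.971]
force: [-0.3, -0.1, -1.7]
gripper_width: 0.0091
```

```bash
python3 -m jog '[[0,0,0.5,0,0,0],[0,0,0.8,0,0,0],[0,0,0.8,0,0,0],[0,0,0.6,0,0,0],[0,0,0.6,0,0,0],[0,0,0.5,0,0,0],[0,0,0.5,0,0,0],[0,0,0.5,0,0,0],[0,0,0.5,0,0,0],[0,0,0.3,0,0,0]]'
python3 -c "
from h import *
for n in('side','top'):cv2.imwrite(n+'2raw.png',cal(n)['frame'])
a=cv2.imread('side2raw.png')[90:190,150:250];b=cv2.imread('top2raw.png')[165:275,35:170]
cv2.imwrite('pics/g2.png',np.hstack([cv2.resize(a,(360,360)),cv2.resize(b,(440,360))]))"
```

```text
time_s: 11.5
tool_pos: [0.4836, 0.1665, 0.1513]
tool_rot: [-3.141, -0.001, 2.969]
force: [0.6, 0.6, -1.7]
gripper_width: 0.0098
```

View pics/g2.png

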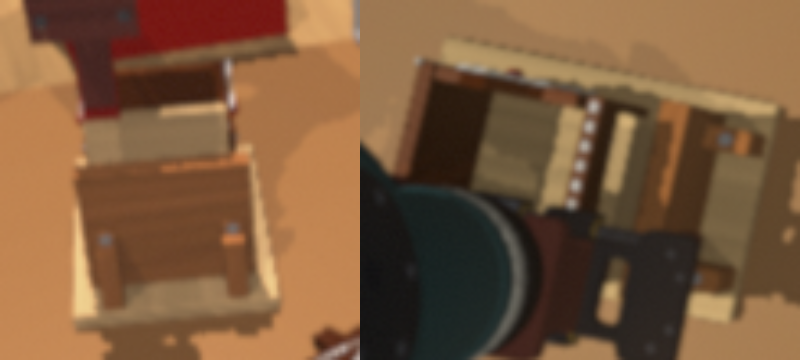

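```bash
python3 -m jog '[[0,0,0.3,0,0,0],[0,0,0.3,0,0,0],[0,0,0.3,0,0,0],[0,0,0.2,0,0,0],[0,-0.05,0,0,0,0],[0,-0.05,0,0,0,0],[0,-0.04,0,0,0,0],[0,-0.02,0,0,0,0],[0,0,0,0,0,0],[0,0,0,0,0,0]]';python3 -m jog '[[0,-0.02,0,0,0,0],[0,0,0,0,0,0],[0,-0.02,0,0,0,0],[0,0,0,0,0,0],[0,0,0,0,0,0],[0,0,0,0,0,0],[0,0,0,0,0,0],[0,0,0,0,0,0],[0,0,0,0,0,0],[0,0,0,0,0,0]]'
```

```text
time_s: 12.85
tool_pos: [0.4836, 0.164, 0.1248]
tool_rot: [3.139, 0.0, 2.968]
force: [-0.1, 7.0, -3.9]
gripper_width: 0.0095
time_s: 14.1
tool_pos: [0.4836, 0.1639, 0.1248]
tool_rot: [3.137, 0.001, 2.967]
force: [0.4, 9.1, -5.0]
gripper_width: 0.0099
```

```bash
python3 -m jog '[[0,0.03,0,0,0,0],[0,0,0.06,0,0,0],[0,0,0.06,0,0,0],[0,0,0.04,0,0,0],[0,0,0.03,0,0,0],[0,0,0.02,0,0,0],[0,0,0,0,0,0],[0,0,0,0,0,0],[0,0,0,0,0,0],[0,0,0,0,0,0]]'
```

```text
time_s: 15.35
tool_pos: [0.4845, 0.1639, 0.1204]
tool_rot: [3.138, 0.002, 2.968]
force: [1.3, 6.3, 1.2]
gripper_width: 0.01
```

```bash
python3 -m jog '[[0,0,0.03,0,0,0],[0,0,0.02,0,0,0],[0,0,0,0,0,0],[0,0,0,0,0,0],[0,0,0,0,0,0],[0,0,0,0,0,0],[0,0,0,0,0,0],[0,0,0,0,0,0],[0,0,0,0,0,0],[0,0,0,0,0,0]]'
```

```text
time_s: 16.6
tool_pos: [0.4846, 0.1639, 0.1196]
tool_rot: [3.138, 0.003, 2.968]
force: [-1.1, 5.9, 5.9]
gripper_width: 0.0095
```

```bash
python3 -m jog '[[0,0,0,0,0,0],[0,0,0,0,0,0],[0,0,0,0,0,0],[0,0,-0.4,0,0,0],[0,0,-0.8,0,0,0],[0,0,-1,0,0,0],[0,0,-1,0,0,0],[0,0,0,0,0,-0.7],[0,0,0,0,0,-0.64],[0,-0.4,0,0,0,0]]' 34 50; python3 -m jog '[[0,-1,0,0,0,0],[0,-1,0,0,0,0],[0,-1,0,0,0,0],[0,-1,0,0,0,0],[0,-1,0,0,0,0],[0,-1,0,0,0,0],[0,-1,0,0,0,0],[0,-1,0,0,0,0],[0,-1,0,0,0,0],[0,-1,0,0,0,0]]';python3 -m jog '[[0,-1,0,0,0,0],[0,-1,0,0,0,0],[0,-1,0,0,0,0],[0,-1,0,0,0,0],[0,-1,0,0,0,0],[0,-1,0,0,0,0],[0,-1,0,0,0,0],[0,-1,0,0,0,0],[0,-0.8,0,0,0,0],[0,0,0,0,0,0]]'
```

```text
time_s: 17.85
tool_pos: [0.4839, 0.1523, 0.1987]
tool_rot: [-3.142, 0.001, -3.081]
force: [0.7, 0.5, 0.8]
gripper_width: 0.0341
time_s: 19.1
tool_pos: [0.4987, -0.0986, 0.1984]
tool_rot: [-3.141, -0.0, -3.084]
force: [0.2, -0.0, 0.1]
gripper_width: 0.034
time_s: 20.35
tool_pos: [0.5125, -0.3184, 0.198]
tool_rot: [-3.141, 0.0, -3.082]
force: [0.5, 0.0, -0.3]
gripper_width: 0.0339
```

```bash
python3 -c "
from h import *
s=state();print(s['time_s'],s['tool_pos'],s['tool_rot'])
for n in('side','top'):cv2.imwrite(n+'3raw.png',cal(n)['frame'])
a=cv2.imread('side3raw.png')[90:190,150:250];b=cv2.imread('top3raw.png')[175:275,40:173]
cv2.imwrite('pics/g3.png',cv2.resize(b,(798,600),interpolation=cv2.INTER_CUBIC))"
```

```text
20.35 [ 0.5124827  -0.31835099  0.19802054] [-3.14129320e+00  6.56199068e-05 -3.08247792e+00]
```

View pics/g3.png

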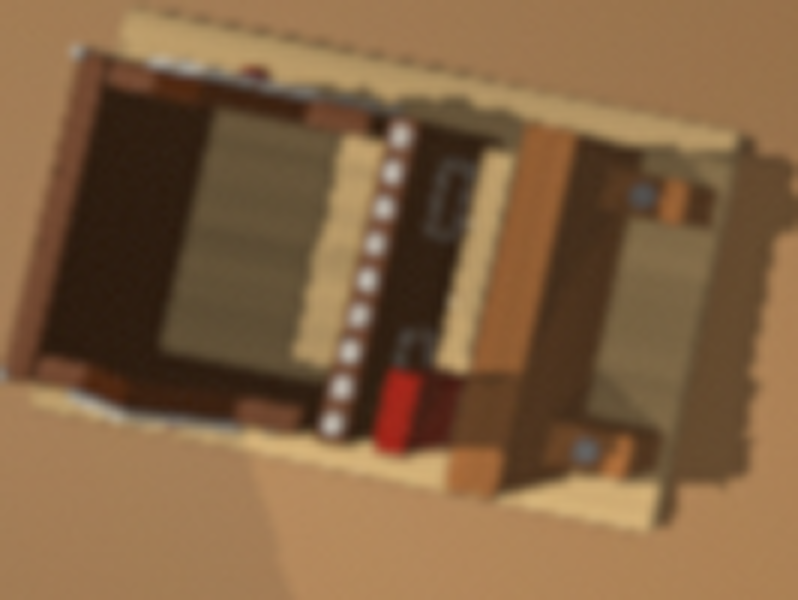

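```bash
python3 -m jog '[[0.06,-0.06,0.4,0,0,0],[0,0,0.8,0,0,0],[0,0,0.8,0,0,0],[0,0,0.7,0,0,0],[0,0,0.4,0,0,0],[0,0,0.12,0,0,0],[0,0,0,0,0,0],[0,0,0,0,0,0],[0,0,0,0,0,0],[0,0,0,0,0,0]]'; python3 -m jog '[[0,0,0,0,0,0],[0,0,0,0,0,0],[0,0,0,0,0,0],[0,0,0,0,0,0],[0,0,0,0,0,0],[0,0,0,0,0,0],[0,0,0,0,0,0],[0,0,-0.4,0,0,0],[0,0,-0.7,0,0,0],[0,0,-1,0,0,0]]' 0 50
```

```text
time_s: 21.7
tool_pos: [0.5111, -0.3185, 0.118]
tool_rot: [-3.141, 0.0, -3.081]
force: [-0.6, -0.6, -1.2]
gripper_width: 0.0337
time_s: 22.95
tool_pos: [0.5108, -0.3182, 0.1714]
tool_rot: [3.141, -0.0, -3.081]
force: [0.7, -0.7, -0.9]
gripper_width: 0.0097
```

```bash
python3 -m jog '[[0,0,-1,0,0,0],[0,0,-1,0,0,0],[0,0,-1,0,0,0],[0,0,-1,0,0,0],[0,0,-0.88,0,0,0],[0,0.5,0,0,0,0],[-0.16,0.8,0,0,0,0],[-0.16,1,0,0,0,0],[-0.16,1,0,0,0,0],[-0.16,1,0,0,0,0]]'; python3 -m jog '[[-0.16,1,0,0,0,0],[-0.16,1,0,0,0,0],[-0.16,1,0,0,0,0],[-0.16,1,0,0,0,0],[-0.16,1,0,0,0,0],[-0.16,1,0,0,0,0],[-0.16,1,0,0,0,0],[-0.16,1,0,0,0,0],[-0.16,1,0,0,0,0],[-0.16,1,0,0,0,0]]';  python3 -m jog '[[-0.16,1,0,0,0,0],[-0.16,1,0,0,0,0],[-0.16,1,0,0,0,0],[-0.16,0.9,0,0,0,0],[-0.15,0.6,0,0,0,0],[0,0.4,0,0,0,0],[0,0,0,0,0,0.7],[0,0,0,0,0,0.64],[0,0,0,0,0,0],[0,0,0,0,0,0]]'
```

```text
time_s: 24.2
tool_pos: [0.5195, -0.2073, 0.2909]
tool_rot: [3.14, -0.002, -3.08]
force: [0.5, 0.3, -1.3]
gripper_width: 0.0099
time_s: 25.45
tool_pos: [0.5435, 0.0442, 0.2909]
tool_rot: [3.141, -0.003, -3.08]
force: [-0.3, -1.4, -1.6]
gripper_width: 0.0094
time_s: 26.7
tool_pos: [0.5572, 0.1652, 0.292]
tool_rot: [-3.141, -0.0, 2.97]
force: [-0.3, -0.0, -1.3]
gripper_width: 0.01
```

```bash
python3 -m jog '[[0,0,0.5,0,0,0],[0,0,0.8,0,0,0],[0,0,0.7,0,0,0],[0,0,0.6,0,0,0],[0,0,0.6,0,0,0],[0,0,0.5,0,0,0],[0,0,0.5,0,0,0],[0,0,0.5,0,0,0],[0,0,0.5,0,0,0],[0,0,0.28,0,0,0]]'
python3 -m jog '[[0,0,0.2,0,0,0],[0,0,0.3,0,0,0],[0,0,0.3,0,0,0],[0,0,0.2,0,0,0],[0,0,0.1,0,0,0],[0,-0.04,0,0,0,0],[0,-0.04,0,0,0,0],[0,-0.03,0,0,0,0],[0,0,0,0,0,0],[0,0,0,0,0,0]]'
```

```text
time_s: 27.95
tool_pos: [0.5571, 0.1653, 0.1542]
tool_rot: [-3.141, -0.001, 2.969]
force: [0.4, 0.6, -1.1]
gripper_width: 0.0098
time_s: 29.2
tool_pos: [0.557, 0.1627, 0.1277]
tool_rot: [-3.142, 0.0, 2.968]
force: [0.2, -0.0, -0.9]
gripper_width: 0.0098
```

```bash
python3 -m jog '[[0,-0.03,0,0,0,0],[0,-0.02,0,0,0,0],[0,0,0.08,0,0,0],[0,0,0.08,0,0,0],[0,0,0.06,0,0,0],[0,0,0.04,0,0,0],[0,0,0.02,0,0,0],[0,0,0,0,0,0],[0,0,0,0,0,0],[0,0,0,0,0,0]]'
```

```text
time_s: 30.45
tool_pos: [0.5566, 0.1615, 0.1206]
tool_rot: [3.142, -0.0, 2.968]
force: [0.3, 1.9, -1.1]
gripper_width: 0.0097
```

```bash
python3 -m jog '[[0,-0.02,0.02,0,0,0],[0,-0.02,0.02,0,0,0],[0,0,0.02,0,0,0],[0,0,0,0,0,0],[0,0,0,0,0,0],[0,0,0,0,0,0],[0,0,0,0,0,0],[0,0,0,0,0,0],[0,0,0,0,0,0],[0,0,0,0,0,0]]'
```

```text
time_s: 31.7
tool_pos: [0.5568, 0.161, 0.1196]
tool_rot: [3.141, 0.0, 2.968]
force: [0.4, 5.0, 3.9]
gripper_width: 0.0095
```

```bash
python3 -m jog '[[0,0,0,0,0,0],[0,0,0,0,0,0],[0,0,0,0,0,0],[0,0,-0.4,0,0,0],[0,0,-0.8,0,0,0],[0,0,-1,0,0,0],[0,0,-1,0,0,0],[0,0,0,0,0,-0.7],[0,0,0,0,0,-0.64],[0,-0.4,0,0,0,0]]' 34 50; python3 -m jog '[[0.35,-1,0,0,0,0],[0.35,-1,0,0,0,0],[0.35,-1,0,0,0,0],[0.35,-1,0,0,0,0],[0.35,-1,0,0,0,0],[0.35,-1,0,0,0,0],[0.35,-1,0,0,0,0],[0.35,-1,0,0,0,0],[0.35,-1,0,0,0,0],[0.35,-1,0,0,0,0]]';python3 -m jog '[[0.35,-1,0,0,0,0],[0.35,-1,0,0,0,0],[0.1,-0.3,0,0,0,0],[0,0,0,0,0,0],[0,0,0,0,0,0],[0,0,0,0,0,0],[0,0,0,0,0,0],[0,0,0,0,0,0],[0,0,0,0,0,0],[0,0,0,0,0,0]]'
python3 -c "
from h import *
b=cal('top')['frame'];a=cal('side')['frame']
cv2.imwrite('pics/g4.png',np.hstack([cv2.resize(b[175:275,40:173],(440,400)),cv2.resize(a[90:180,150:240],(360,400))]))"
```

```text
time_s: 32.95
tool_pos: [0.5573, 0.1505, 0.1998]
tool_rot: [-3.141, 0.001, -3.081]
force: [0.4, -0.3, -0.0]
gripper_width: 0.034
time_s: 34.2
tool_pos: [0.4844, -0.1058, 0.1995]
tool_rot: [-3.141, -0.0, -3.084]
force: [0.1, 0.2, 1.0]
gripper_width: 0.0339
time_s: 35.45
tool_pos: [0.4685, -0.163, 0.1992]
tool_rot: [-3.142, -0.0, -3.081]
force: [0.2, -1.4, 0.3]
gripper_width: 0.0342
```

View pics/g4.png

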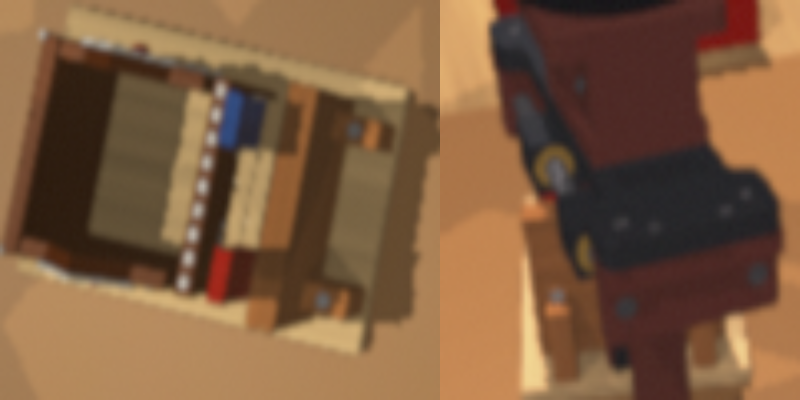

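```bash
python3 -m jog '[[0.07,-0.34,0,0,0,0],[0,0,0.4,0,0,0],[0,0,0.8,0,0,0],[0,0,0.8,0,0,0],[0,0,0.7,0,0,0],[0,0,0.4,0,0,0],[0,0,0.18,0,0,0],[0,0,0,0,0,0],[0,0,0,0,0,0],[0,0,0,0,0,0]]'; python3 -m jog '[[0,0,0,0,0,0],[0,0,0,0,0,0],[0,0,0,0,0,0],[0,0,0,0,0,0],[0,0,0,0,0,0],[0,0,0,0,0,0],[0,0,0,0,0,0],[0,0,0,0,0,0],[0,0,0,0,0,0],[0,0,0,0,0,0]]' 0 55
```

```text
time_s: 36.8
tool_pos: [0.4677, -0.1718, 0.1177]
tool_rot: [-3.141, 0.001, -3.081]
force: [0.3, 0.0, 0.1]
gripper_width: 0.0342
time_s: 38.05
tool_pos: [0.4679, -0.1736, 0.1176]
tool_rot: [-3.138, 0.001, -3.08]
force: [-0.3, -5.6, 1.9]
gripper_width: 0.0098
```

```bash
python3 -m jog '[[0,0,-0.4,0,0,0],[0,0,-0.7,0,0,0],[0,0,-1,0,0,0],[0,0,-1,0,0,0],[0,0,-1,0,0,0],[0,0,-1,0,0,0],[0,0,-1,0,0,0],[0,0,-0.9,0,0,0],[0,0.5,0,0,0,0],[-0.2,0.8,0,0,0,0]]'; python3 -m jog '[[-0.22,1,0,0,0,0],[-0.22,1,0,0,0,0],[-0.22,1,0,0,0,0],[-0.22,1,0,0,0,0],[-0.22,1,0,0,0,0],[-0.22,1,0,0,0,0],[-0.22,1,0,0,0,0],[-0.22,1,0,0,0,0],[-0.22,1,0,0,0,0],[-0.22,1,0,0,0,0]]';  python3 -m jog '[[-0.22,0.8,0,0,0,0],[-0.22,0.8,0,0,0,0],[-0.22,0.8,0,0,0,0],[0,0.4,0,0,0,0],[0,0,0,0,0,0.7],[0,0,0,0,0,0.64],[0,0,0,0,0,0],[0,0,0,0,0,0],[0,0,0,0,0,0],[0,0,0,0,0,0]]'
```

```text
time_s: 39.3
tool_pos: [0.4695, -0.1377, 0.2914]
tool_rot: [3.141, -0.001, -3.082]
force: [-0.0, -0.5, -0.6]
gripper_width: 0.0098
time_s: 40.55
tool_pos: [0.5085, 0.1157, 0.2907]
tool_rot: [3.141, -0.003, -3.08]
force: [0.3, 0.1, -0.7]
gripper_width: 0.0098
time_s: 41.8
tool_pos: [0.5222, 0.1849, 0.2921]
tool_rot: [-3.141, -0.0, 2.969]
force: [0.4, -0.0, -1.0]
gripper_width: 0.01
```

```bash
python3 -m jog '[[-0.08,0,0.5,0,0,0],[0,0,0.7,0,0,0],[0,0,0.6,0,0,0],[0,0,0.5,0,0,0],[0,0,0.4,0,0,0],[0,0,0.2,0,0,0],[0,0,0.2,0,0,0],[0,0,0.2,0,0,0],[0,0,0.2,0,0,0],[0,0,0.2,0,0,0]]'
python3 -c "
from h import *
b=cal('top')['frame'];a=cal('side')['frame']
cv2.imwrite('pics/g5.png',np.hstack([cv2.resize(b[175:275,40:173],(440,400)),cv2.resize(a[70:160,150:240],(360,400))]))"
```

```text
time_s: 43.05
tool_pos: [0.5243, 0.1846, 0.1994]
tool_rot: [-3.142, 0.0, 2.969]
force: [-0.8, 0.4, -0.5]
gripper_width: 0.0099
```

View pics/g5.png

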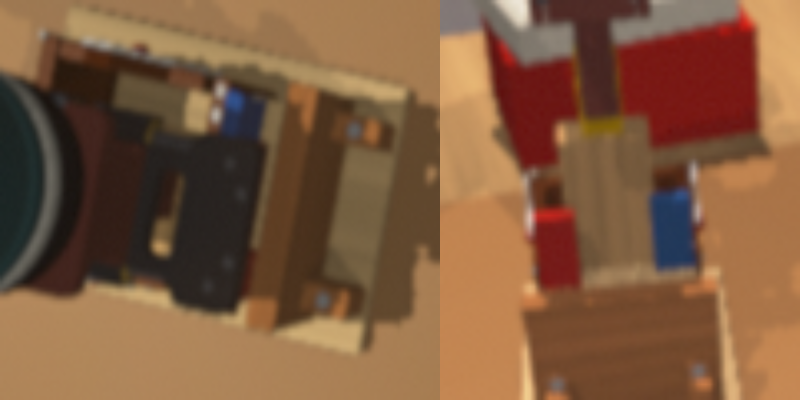

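```bash
python3 -m jog '[[0,0,0.15,0,0,0],[0,0,0.15,0,0,0],[0,0,0.15,0,0,0],[0,0,0.15,0,0,0],[0,-0.03,0.1,0,0,0],[0,-0.03,0.1,0,0,0],[0,-0.02,0.1,0,0,0],[0,0,0,0,0,0],[0,0,0,0,0,0],[0,0,0,0,0,0]]'
```

```text
time_s: 44.4
tool_pos: [0.5238, 0.1827, 0.1772]
tool_rot: [-3.142, -0.0, 2.969]
force: [-0.3, 0.2, -1.3]
gripper_width: 0.01
```

```bash
python3 -m jog '[[0,-0.02,0.08,0,0,0],[0,-0.02,0.08,0,0,0],[0,0,0.08,0,0,0],[0,0,0.08,0,0,0],[0,0,0.08,0,0,0],[0,0,0.05,0,0,0],[0,0,0.05,0,0,0],[0,0,0,0,0,0],[0,0,0,0,0,0],[0,0,0,0,0,0]]'
```

```text
time_s: 45.65
tool_pos: [0.5241, 0.1821, 0.1647]
tool_rot: [3.141, 0.001, 2.968]
force: [1.9, 4.6, 2.4]
gripper_width: 0.0093
```

```bash
python3 -m jog '[[0,0,0.05,0,0,0],[0,0,0.05,0,0,0],[0,0,0.05,0,0,0],[0,0,0.05,0,0,0],[0,0,0.05,0,0,0],[0,0,0.05,0,0,0],[0,0,0,0,0,0],[0,0,0,0,0,0],[0,0,0,0,0,0],[0,0,0,0,0,0]]'
```

```text
time_s: 46.9
tool_pos: [0.5239, 0.1821, 0.1571]
tool_rot: [3.141, 0.0, 2.968]
force: [2.1, 4.7, 3.3]
gripper_width: 0.0099
```

```bash
python3 -m jog '[[0,0,0.05,0,0,0],[0,0,0.05,0,0,0],[0,0,0.05,0,0,0],[0,0,0.04,0,0,0],[0,0,0.03,0,0,0],[0,0,0,0,0,0],[0,0,0,0,0,0],[0,0,0,0,0,0],[0,0,0,0,0,0],[0,0,0,0,0,0]]'
```

```text
time_s: 48.15
tool_pos: [0.5242, 0.1819, 0.1527]
tool_rot: [3.141, 0.001, 2.968]
force: [-0.9, 3.8, 11.6]
gripper_width: 0.0096
```

```bash
python3 -m jog '[[0,0,0.02,0,0,0],[0,0,0.02,0,0,0],[0,0,0,0,0,0],[0,0,0,0,0,0],[0,0,0,0,0,0],[0,0,0,0,0,0],[0,0,0,0,0,0],[0,0,0,0,0,0],[0,0,0,0,0,0],[0,0,0,0,0,0]]'
python3 -c "
from h import *
b=cal('top')['frame'];a=cal('side')['frame']
cv2.imwrite('pics/g6.png',np.hstack([cv2.resize(b[175:275,40:173],(440,400)),cv2.resize(a[70:160,150:240],(360,400))]))"
```

```text
time_s: 49.4
tool_pos: [0.5243, 0.1819, 0.1523]
tool_rot: [3.141, 0.001, 2.968]
force: [-2.3, 2.4, 16.0]
gripper_width: 0.0098
```

View pics/g6.png

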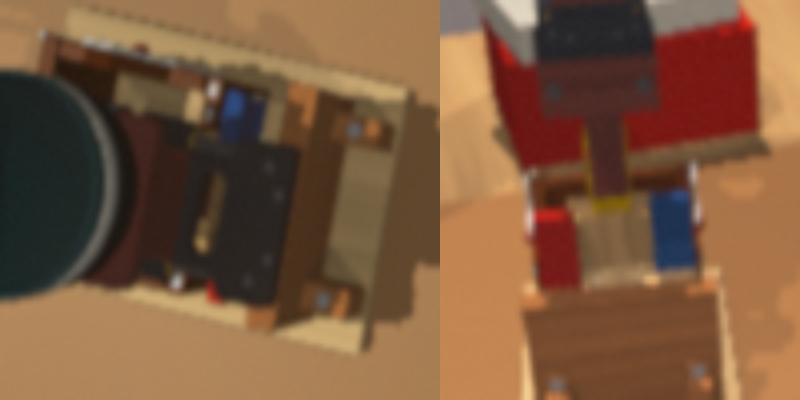

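```bash
python3 -m jog '[[0,0,0.02,0,0,0],[0,0,0.02,0,0,0],[0,0,0,0,0,0],[0,0,0,0,0,0],[0,0,0,0,0,0],[0,0,0,0,0,0],[0,0,0,0,0,0],[0,0,0,0,0,0],[0,0,0,0,0,0],[0,0,0,0,0,0]]'
python3 -c "
from cell import *
print(finish_job());s=state();print(s['time_s'],s['tool_pos'],s['force'])"
```

```text
time_s: 50.75
tool_pos: [0.5244, 0.1818, 0.1518]
tool_rot: [3.141, 0.002, 2.968]
force: [-2.6, 2.7, 20.6]
gripper_width: 0.0099
the job is handed in; nothing more can be done
None
the job is handed in; nothing more can be done
```

I placed both spacers, jammed the wedge and handed the job in at about 51 s, still gripping it; `finish_job` gives no verdict.

- **Spacers:** The gap measured about 35–36 mm. Two spacers therefore left about 15 mm for the wedge. The red one stands against the fence and the blue one against the red. The picture taken after both were released shows them upright.
- **Wedge:** Pressed tip down near the middle of the fence until it jammed. Over the last 2 mm of commanded push it moved only about 0.9 mm, and the upward force on the tool climbed from 11.6 to 20.6 N. The tip is about 32 mm above the board, clear of the toes, and about 63 mm below the rim.
- **Wall:** The icing on its top edge moved about 3–4 mm towards the house, which matches the slack it started with. I could not read the wall joint or the contact forces directly. From the measured push I estimate 15–35 N on the wall, well under 80 N.
- **Disagreement:** The red spacer touched the fence about 2.5 mm sooner than the pictures had suggested. I used the felt contact for positions after that.
- **Bystanders:** I never moved near the cookies, jar or mug, but did not take a final picture of them.

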